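# Let the gift capsules out of the lever dispenser

## Task

Let all three gift capsules out of the dispenser: push its grey catch tray fully home under the mouth, then with the fingertips press the red lever down and keep it down until all three capsules have rolled into the tray, and ease the lever back up slowly so that the orange lid comes down gently and does not slam. Do not touch the lid or the capsules, and neither lift nor shift anything else on the table.

Things in the scene. Friction and masses are not known exactly. Their poses are not given: they have to be found in the camera images.
- dispenser: gift-capsule dispenser fixed to the table: white base, clear sloping lane 55 mm wide (x -0.02 to 0.145, up to 175 mm high), red lever pad on its left, grey catch tray in front. Origin on the table top, on its centre line, below the lip of the lane (the lip is 75 mm up); x points to its back, away from the robot, y to its left, z up
- tray (a joint): how far the grey catch tray is pulled out along the dispenser's -x, m: 0 is home, against its stop below the mouth; 0.07 is fully out. It slides on runners with about 2 N of friction and stays where it is left. While it is out there is a gap through which capsules would fall
- tray_front (a point): centre of the outer face of the tray's front wall, the face to push, 30 mm above the table (wall 82 mm wide, 5 to 54 mm above the table, 4 mm thick; a rolled rim sticks out 4 mm at its top middle); 0.1155 m in front of the dispenser's origin when home
- tray_in (a point): middle of the underside of the tray, moving with it, axes as the dispenser's. Inside, the tray is 76 mm wide (y) and 121 mm long (x -0.060 to 0.061), side walls 46 mm high; its floor falls 10 degrees to the front
- lid (a joint): opening angle of the orange lid (flap 56 mm wide, 53 mm long), rad: 0 is shut over the lane's mouth, about 1.43 wide open, when it stands out forward from the top of the mouth. A rod links it to the lever: about 3.4 rad for each rad of the lever. Capsules begin to get past from about 0.65; from 1.2 the way is clear
- lid_edge (a point): middle of the free lower edge of the orange lid; the hinge is 54 mm from it along the lid, 128 mm above the table
- lever: steel lever on the dispenser's left side with a red pad at its front end. Its origin is on the pivot axis (level, along the dispenser's y); it moves with the lever, its axes equal to the dispenser's while the lever is up. A spring returns it up
- lever_pad (a point): centre of the top face of the red press pad (50 mm along x, 36 mm wide), 133 mm up with the lever up, sloping 0.21 rad, front edge higher. It goes down 65 mm on an arc of 0.425 rad about lever_hinge to a stop. Pressing takes 3 N at first, 5 to 6 N at the bottom. Let go, a spring throws it up at once and the lid slams. Lid speed (rad/s) is about 23 times pad speed (m/s)
- lever_hinge (a point): fixed point on the lever's pivot axis (along the dispenser's y), at the same y in the dispenser's frame as lever_pad, 150 mm behind it and 82 mm above the table
- capsule_a: gift capsule, a rigid ball 36 mm across, one half red and one half white, 20 g, loose; origin at its centre. At the start it waits in the lane behind the lid
- capsule_b: gift capsule, a rigid ball 36 mm across, one half green and one half white, 20 g, loose; origin at its centre. At the start it waits in the lane behind the lid
- capsule_c: gift capsule, a rigid ball 36 mm across, one half yellow and one half white, 20 g, loose; origin at its centre. At the start it waits in the lane behind the lid
- gift_box_green: small green gift box with a cream band, 70x70x36 mm, loose, near the front edge
- gift_box_pink: small pink gift box, 65x65x36 mm, loose, behind the glass jar, 10 cm or more to the dispenser's right
- bracelet_card: boxed bracelet on a white card, 56x80x11 mm, lying flat, loose
- till_pen: white and green ball pen, 129 mm long, lying near the front edge
- bangle_cream: cream bangle, 56 mm across, 7 mm high, lying flat near the front edge
- bangle_orange: orange bangle, 54 mm across, 6 mm high, lying flat
- bottle_opener: bottle opener with a wooden handle, 140 mm long, lying flat
- tape_roll: roll of tape, 104 mm across, 25 mm high, lying flat

How it is judged:
On the way, in this order (a step that is already met when the one before it is completed fails the run):
1. the tray is pushed fully home while the lid is still shut (value of joint tray below 0.006 m and value of joint lid below 0.15 rad), for 0.2 s.
2. the fingers keep the lever down, lid up, until all three capsules are in the tray (value of joint lid above 0.6 rad and contact force between the fingers and lever above 0.5 N and value of joint tray below 0.006 m and x of capsule_a in the frame of tray_in between -0.062 and 0.062 m and y of capsule_a in the frame of tray_in between -0.039 and 0.039 m and z of capsule_a in the frame of tray_in between 0.005 and 0.062 m and x of capsule_b in the frame of tray_in between -0.062 and 0.062 m and y of capsule_b in the frame of tray_in between -0.039 and 0.039 m and z of capsule_b in the frame of tray_in between 0.005 and 0.062 m and x of capsule_c in the frame of tray_in between -0.062 and 0.062 m and y of capsule_c in the frame of tray_in between -0.039 and 0.039 m and z of capsule_c in the frame of tray_in between 0.005 and 0.062 m), for 0.2 s.
At the end, for the whole second after the job is handed in: the tray is home within 6 mm, the lid is shut within 0.05 rad, and all three capsules lie still inside the tray (value of joint tray below 0.006 m and value of joint lid below 0.05 rad and x of capsule_a in the frame of tray_in between -0.062 and 0.062 m and y of capsule_a in the frame of tray_in between -0.039 and 0.039 m and z of capsule_a in the frame of tray_in between 0.005 and 0.062 m and x of capsule_b in the frame of tray_in between -0.062 and 0.062 m and y of capsule_b in the frame of tray_in between -0.039 and 0.039 m and z of capsule_b in the frame of tray_in between 0.005 and 0.062 m and x of capsule_c in the frame of tray_in between -0.062 and 0.062 m and y of capsule_c in the frame of tray_in between -0.039 and 0.039 m and z of capsule_c in the frame of tray_in between 0.005 and 0.062 m and linear speed of each of capsule_a, capsule_b, capsule_c below 0.03 m/s); the robot touches nothing.
It fails at once if the lid slams: it comes down through the last 0.6 rad faster than 2 rad/s (about 85 mm/s at the lever's pad) (value of joint lid below 0.6 rad and velocity of joint lid below -2 rad/s).
It fails at once if the lid is touched instead of its lever (contact force between any of the fingers, the arm and lid_c0 above 0.5 N).
It fails at once if a capsule is touched by the robot (contact force between any of the fingers, the arm and capsule_a above 0.3 N or contact force between any of the fingers, the arm and capsule_b above 0.3 N or contact force between any of the fingers, the arm and capsule_c above 0.3 N).
It fails at once if a bystander is moved by more than 20 mm or lifted (distance of any of gift_box_green, gift_box_pink, bracelet_card, till_pen, bangle_cream, bangle_orange, bottle_opener, tape_roll from where it was at the start of the episode above 0.02 m or height (world z) of any of gift_box_green, gift_box_pink, bracelet_card, till_pen, bangle_cream, bangle_orange, bottle_opener, tape_roll above 0.015 m).
It also fails if it takes over 48 s, if anything falls off the work surface, if the arm or the gripper's body presses on something with over 40 N, if the wrist force passes 120 N, or if a joint passes its speed limit or range.

## Robot

A 7-joint arm with a two-finger parallel gripper is mounted at the origin on a cart in front of the work surface, level with it; the furniture and walls round the work are solid. World frame = base frame: x ahead of the robot, y to its left, z up, the work surface at z = 0. Lengths are in m, angles in rad, forces in N, time in s.
With the tool pointing down it reaches from about 0.425 to 0.875 m from the base axis. Payload 4.7 kg.
Tool frame: the origin (TCP) lies at the very end of the fingers, on their centre line; the grasp point (between the pads) lies 19 mm behind it; z points along the fingers, y is the line along which they close (so a half turn about z gives the same grasp; the last joint's range is limited). The gripper opens to 87 mm and grips with 3 to 60 N. Pads are 19 mm wide; open, the fingers measure 117 mm over their backs; the gripper's body (75 mm by 190 mm) begins 51 mm behind the grasp point.
Start: joints at [-1.124, 0.321, -0.07, 1.45, 0.023, 1.371, -0.057], TCP at [0.273, 0.59, 0.223] pointing down, gripper open.
Joint ranges: [-2.86, 2.86], [-0.3, 2.09], [-1.38, 1.24], [0.06, 2.45], [-1.56, 4.7], [0.09, 2.05], [-2.69, 2.69]. Speed limits (rad/s): [2.57, 2.57, 3.14, 3.14, 3.14, 3.14, 3.14].

## Interface

Orientations are given as a rotation vector (axis times angle).
In Python, from bench import ctrl gives the robot as it stands.
- The arm moves only by the shell command python3 -m jog 'ROWS' [FORCE]. ROWS is JSON, a list that holds one entry, the list of rows, each a list of 7 numbers: the shift along the tool's x, y, z in mm, then the turn, a rotation vector about the tool's x, y, z in degrees, then the finger opening in mm, from 0 to 87. A call has 1 to 10 rows; each row is the pose to reach, as a shift and turn from the pose commanded when the call began, along the tool's axes at that moment; what a row does not reach only later rows make up. A row lasts 1/10 s, in which the tool goes at most 50 mm and 8.59 degrees, less where a joint would pass 70% of its speed; a pose out of reach is approached as far as the arm can. A call with a gripper value outside its range is refused whole. The fingers move at their own pace and stop on an object; FORCE is the grip in N (left out, the last holds). Time passes only in rows, so rows that repeat a pose let the fingers close. It gives the time, the measured TCP pose, the force, the opening and the grip force at its end, in the units of the state.
- ctrl.get_state(): the state, without advancing time (a new reading comes with each control period).
- ctrl.get_image(name): name is "scene" or "top" or "wrist"; returns a dict with "image" (420x560x3 uint8, red, green, blue), "depth" (420x560 float32, m along the optical axis (not along the pixel's ray), 0 where there is no reading), "fov_y" (degrees; the focal length in pixels is half the picture's height over the tangent of half this angle, whatever the lens; pixels are square), "cx", "cy" (the principal point, pixels), "rvec" (rotation vector, rad) and "tvec" (3), from world to camera coordinates, as OpenCV has them. Camera axes: x right, y down, z forward; pixel columns grow to the right and rows downward; lengths in m; the calibration is good to about 2 mm. The wrist camera is an equidistant fisheye: a pixel r from the principal point sees the ray r / f radians off the axis. A picture is of the moment at which its call begins.
- ctrl.close_job(): hands the job in; it is judged then, once.
The state is a dict: "time": time; "joint_positions": joint angles; "qd": joint speeds; "joint_torque": joint torques, N m; "position": TCP position; "tool_rot": TCP orientation; "ft_force": force on the tool from outside, world axes, zero at the start; "torque": the same for the moment, N m; "grip_width": opening from 0.0 (shut) to 1.0 (fully open); "grip_force": force on a finger pad.
Only numpy, scipy, OpenCV 4.12 (cv2) and the standard library are available. Lean on these libraries where they do the work, as an engineer would, in place of code of your own. Each camera call takes 0.05 s, during which the arm holds its last target. There are 200 camera calls.

## Working session

There is one attempt and no reset: what is moved stays moved. The work goes in short steps, Python scripts to look and compute and a shell command to move; the robot and the scene stay as the last step left them, time stands still between calls to the robot, and variables do not carry over. Pictures are saved under pics/ and viewed, at most 10 in all, crops included, and the job is handed in when it is done.

```bash
ls; mkdir -p pics
cat > h.py <<'E'
import numpy as np, cv2
from scipy.spatial.transform import Rotation as R
from bench import ctrl
def cam(n):
    d=ctrl.get_image(n); im=d['image']; d['f']=im.shape[0]/2/np.tan(np.radians(d['fov_y'])/2)
    d['Rm']=R.from_rotvec(np.ravel(d['rvec'])).as_matrix(); d['t']=np.ravel(d['tvec']); return d
def pts(d):
    "world point per pixel from depth (pinhole)"
    h,w=d['depth'].shape; u,v=np.meshgrid(np.arange(w),np.arange(h)); z=d['depth']
    c=np.stack([(u-d['cx'])/d['f']*z,(v-d['cy'])/d['f']*z,z],-1)
    return (c-d['t'])@d['Rm']
def save(d,n): cv2.imwrite('pics/'+n,cv2.cvtColor(d['image'],cv2.COLOR_RGB2BGR))
E
python3 - <<'E'
from h import *
for n in('scene','top'):
    d=cam(n); save(d,n+'0.png'); print(n,-d['Rm'].T@d['t'],d['f'])
    np.savez(n+'0.npz',im=d['image'],P=pts(d),z=d['depth'])
s=ctrl.get_state(); print(s)
E
```

```text
pics
scene [ 0.03639498 -0.80783075  1.05443242] 536.1681289181481
top [0.2504347  0.08070203 1.56547767] 475.9915212596877
{'time': 0.1, 'joint_positions': array([-1.12392857,  0.32176834, -0.07010375,  1.45160052,  0.02262192,
        1.37077304, -0.0568994 ]), 'qd': array([ 0.00114435, -0.00188393,  0.00027219, -0.00312122, -0.00195158,
        0.00150045, -0.00023127]), 'joint_torque': array([ 2.53519938e-04, -4.92569053e+01, -4.05610772e-01, -3.13397169e+01,
       -6.40302384e-02,  3.94251966e-02,  5.67229267e-05]), 'position': array([0.27242724, 0.58959449, 0.22153453]), 'tool_rot': array([-6.74359521e-01, -3.06808342e+00,  2.73462688e-03]), 'ft_force': array([-0.04110774,  0.20442197, -0.34319348]), 'torque': array([-0.01977976,  0.03954209, -0.0057286 ]), 'grip_force': 0.0, 'grip_width': 1.00072292963708}
```

View pics/scene0.png

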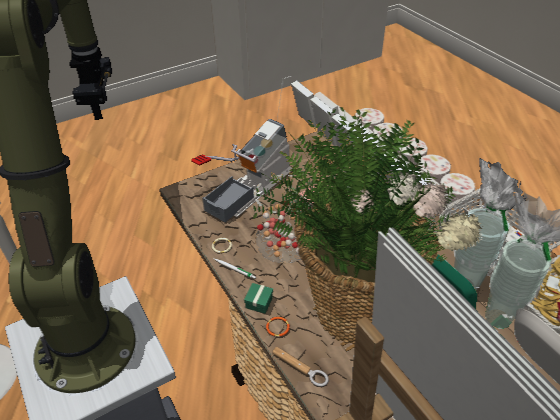

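View pics/top0.png

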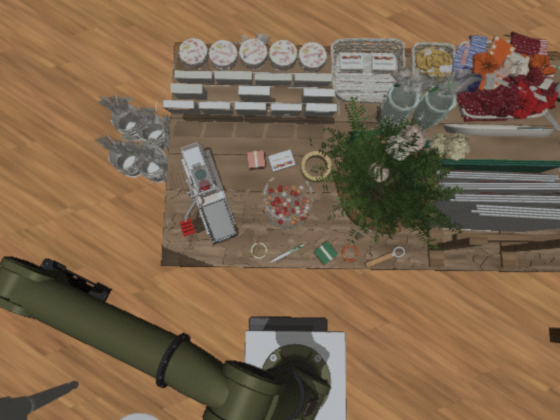

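The scene view shows the dispenser at the table's far-left end, with the tray at (230,198), the lid at (262,150) and the red pad at (201,160). In the top view the tray is at (217,220), the pad at (187,228) and the lane at (200,170). Next I'll measure these with depth.

Run:
```python
from h import *
for n in('top','scene'):
    a=np.load(n+'0.npz'); im=a['im'];P=a['P']; hsv=cv2.cvtColor(im,cv2.COLOR_RGB2HSV)
    W=(P[...,1]>0.15)&(P[...,0]>0.3)&(P[...,0]<0.9)&(P[...,2]>0.02)&(P[...,2]<0.2)
    H,S,V=hsv[...,0],hsv[...,1],hsv[...,2]
    red=W&((H<6)|(H>174))&(S>170)&(V>100)
    if n=='top': red[:, 250:]=0
    k,l,st,c=cv2.connectedComponentsWithStats(red.astype(np.uint8))
    for i in range(1,k):
        if st[i,4]>25:
            q=P[l==i]; print(n,'red',st[i],c[i],np.median(q,0),cv2.minAreaRect(q[:,:2].astype(np.float32)*1000), q.min(0),q.max(0))
            A=np.c_[q[:,:2]-q[:,:2].mean(0),np.ones(len(q))]; print('  plane',np.linalg.lstsq(A,q[:,2],rcond=None)[0])
    org=W&(H>8)&(H<18)&(S>150)&(V>80)
    k,l,st,c=cv2.connectedComponentsWithStats(org.astype(np.uint8))
    for i in range(1,k):
        if st[i,4]>25: q=P[l==i]; print(n,'orange',st[i],c[i],np.median(q,0),q.min(0),q.max(0))
    # tray walls near z 0.05
    grey=W&(S<60)&(P[...,0]<.62)
    for lo,hi in((.045,.06),):
        m=(grey&(P[...,2]>lo)&(P[...,2]<hi)).astype(np.uint8); 
        k,l,st,c=cv2.connectedComponentsWithStats(m,connectivity=8)
        for i in range(1,k):
            if st[i,4]>25: q=P[l==i]; print(n,'rim',st[i],cv2.minAreaRect(q[:,:2].astype(np.float32)*1000),q.mean(0))
    x0,y0,x1,y1=(150,135,260,260) if n=='top' else (170,75,320,230)
    cv2.imwrite(f'pics/{n}_c.png',cv2.cvtColor(cv2.resize(im[y0:y1,x0:x1],None,fx=4,fy=4,interpolation=cv2.INTER_CUBIC)[:600],cv2.COLOR_RGB2BGR))
```

```text
top red [181 219  13  17 138] [187.13768116 227.33333333] [0.45627002 0.33694701 0.13321923] ((458.1494140625, 338.5215148925781), (45.060752868652344, 32.88332748413086), 20.172391891479492) [0.43285778 0.31773982 0.12175157] [0.48282462 0.35910266 0.14377389]
  plane [-0.17272331 -0.04316317  0.13328649]
top rim [210 199  27  44  92] ((491.08575439453125, 253.6561279296875), (124.0290756225586, 81.74322509765625), 21.462493896484375) [0.46375704 0.2315232  0.05216858]
top rim [200 206  11  29  34] ((494.2054443359375, 297.0890197753906), (97.86974334716797, 3.4674534797668457), 21.179431915283203) [0.49587106 0.29771958 0.05037814]
scene red [192 155  19  10  98] [200.40816327 159.33673469] [0.45820533 0.33297424 0.13312597] ((459.49945068359375, 336.12030029296875), (48.670536041259766, 33.38066864013672), 20.06378173828125) [0.43393875 0.31276822 0.12538843] [0.48559158 0.35731912 0.14028696]
  plane [-0.19734572 -0.05805956  0.13263864]
scene orange [239 156  17  16 124] [247.46774194 163.92741935] [0.58052521 0.28641575 0.09734561] [0.56562789 0.26046774 0.07544124] [0.59441342 0.31527576 0.12185605]
scene rim [247 169  15   8  30] ((604.503173828125, 298.3163757324219), (8.747543334960938, 52.706302642822266), 26.392126083374023) [0.6090948  0.29098518 0.0500941 ]
scene rim [202 176  51  36 216] ((495.06585693359375, 254.53402709960938), (133.56536865234375, 87.4829330444336), 21.003873825073242) [0.47727321 0.24748891 0.05011605]
```

View pics/top_c.png

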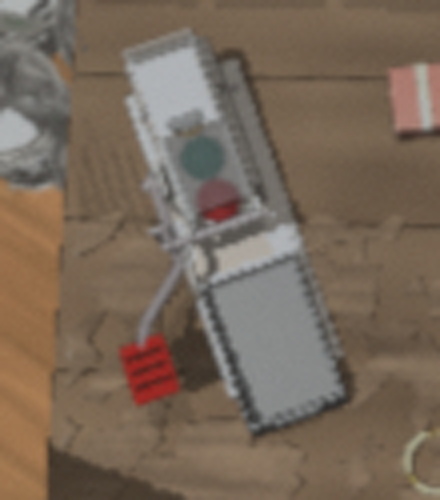

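View pics/scene_c.png

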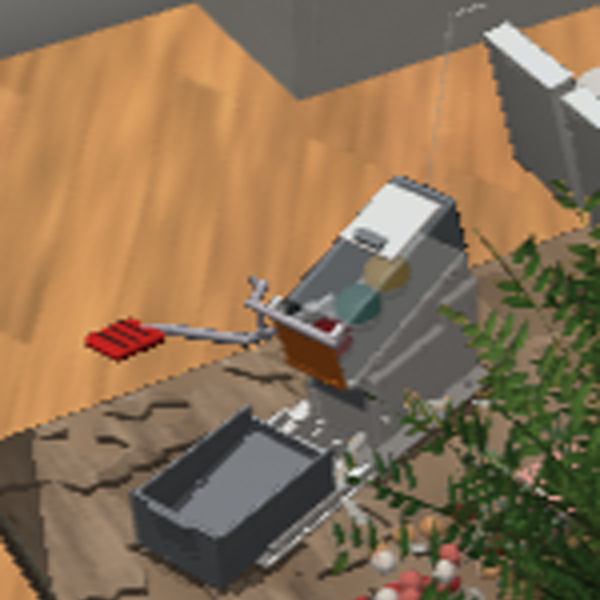

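Top and scene agree:
- **Yaw:** the dispenser is at about 20.5°.
- **Pad:** centre (0.458, 0.336, 0.133), which matches the 133 mm height given.
- **Tray:** front face near (0.436, 0.232), so it is about 40 mm out.
- **Origin:** near (0.58, 0.287).

Next I compute the approach, with tool y along the dispenser's x.

```bash
cat >> h.py <<'E'
YAW=np.radians(20.5)
O=np.array([.580,.287,0]); D=R.from_euler('z',YAW).as_matrix()
def goal_R(tilt):
    # tool y along dispenser x (tilted up by tilt), z down/forward
    t=np.radians(tilt); y=np.array([np.cos(t),0,np.sin(t)]); z=np.array([np.sin(t),0,-np.cos(t)]); x=np.cross(y,z)
    return D@np.c_[x,y,z]
def go(p,tilt,frame='d'):
    s=ctrl.get_state(); Rt=R.from_rotvec(s['tool_rot']).as_matrix(); p=np.array(p,float)
    w=O+D@p if frame=='d' else p
    print('shift mm',np.round(Rt.T@(w-s['position'])*1000,1),'turn',np.round(np.degrees(R.from_matrix(Rt.T@goal_R(tilt)).as_rotvec()),2),'world',w.round(4))
def where():
    s=ctrl.get_state(); print('t',s['time'],'disp',(D.T@(s['position']-O)).round(4),'ft',(D.T@s['ft_force']).round(2),s['grip_width'])
E
python3 -c "
from h import *
where(); go([.403,.220,.20],0,'w')"
```

```text
t 0.1 disp [-0.1821  0.3911  0.2215] ft [ 0.03  0.21 -0.34] 1.00072292963708
shift mm [-273.5 -280.7   22.1] turn [-0.09  0.05 44.71] world [0.403 0.22  0.2  ]
```

```bash
r='x'; python3 -m jog '[[[-273,-281,22,0,0,44.7,0],[-273,-281,22,0,0,44.7,0],[-273,-281,22,0,0,44.7,0],[-273,-281,22,0,0,44.7,0],[-273,-281,22,0,0,44.7,0],[-273,-281,22,0,0,44.7,0],[-273,-281,22,0,0,44.7,0],[-273,-281,22,0,0,44.7,0],[-273,-281,22,0,0,44.7,0],[-273,-281,22,0,0,44.7,0]]]' 10; python3 -c "
from h import *
where(); go([.403,.220,.025],0,'w')
for n in ('top','scene'):
    d=cam(n)
    im=d['image'][90:260,130:330]; cv2.imwrite('pics/a_'+n+'.png',cv2.cvtColor(cv2.resize(im,None,fx=3,fy=3),cv2.COLOR_RGB2BGR))
a=np.hstack([cv2.imread('pics/a_top.png')[:,:390],cv2.imread('pics/a_scene.png')[:,:400]]);cv2.imwrite('pics/a.png',a)
"
```

```text
time: 1.1
position: [0.4027, 0.2198, 0.2005]
tool_rot: [-1.793, -2.579, -0.001]
ft_force: [-0.1, 0.7, 0.6]
grip_width: 0.173
grip_force: 0.0
t 1.1 disp [-0.1896 -0.0008  0.2005] ft [0.15 0.67 0.62] 0.17326545614041605
shift mm [-1.000e-01  4.000e-01  1.755e+02] turn [-0.01 -0.05 -0.14] world [0.403 0.22  0.025]
```

View pics/a.png

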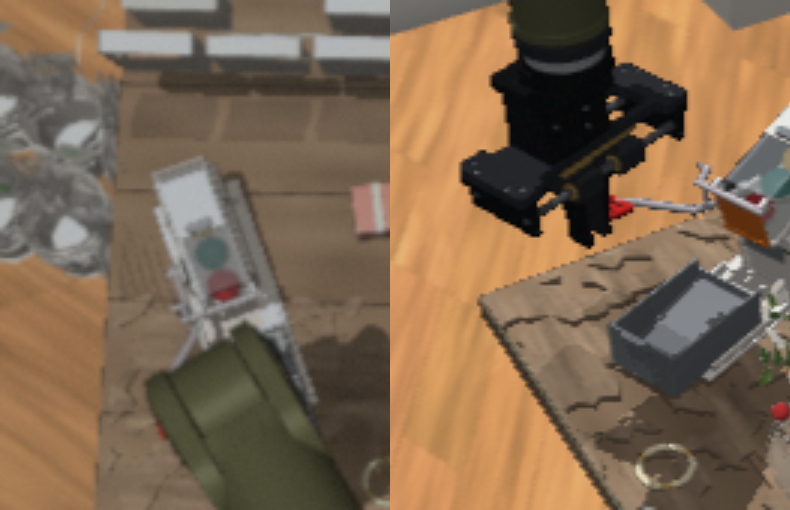

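The gripper hangs in front of the tray (scene half, about (570,220)) with its long side along the dispenser's axis. The tray is at (680,330) and the bangle at (665,465) is clear. Going down.

```bash
python3 -m jog '[[[0,-4,50,0,0,0,0],[0,-4,100,0,0,0,0],[0,-4,140,0,0,0,0],[0,-4,165,0,0,0,0],[0,-4,175,0,0,0,0],[0,-4,175,0,0,0,0]]]'; python3 -c "
from h import *
where()
d=cam('scene')
im=d['image'][90:260,130:330]; cv2.imwrite('pics/b.png',cv2.cvtColor(cv2.resize(im,None,fx=3,fy=3),cv2.COLOR_RGB2BGR))
"
```

```text
time: 1.8
position: [0.3977, 0.2196, 0.0245]
tool_rot: [-1.787, -2.583, 0.004]
ft_force: [-0.5, 0.2, 0.2]
grip_width: 0.006
grip_force: 0.0
t 1.8 disp [-0.1944  0.0007  0.0245] ft [-0.37  0.39  0.23] 0.006206683567695037
```

View pics/b.png

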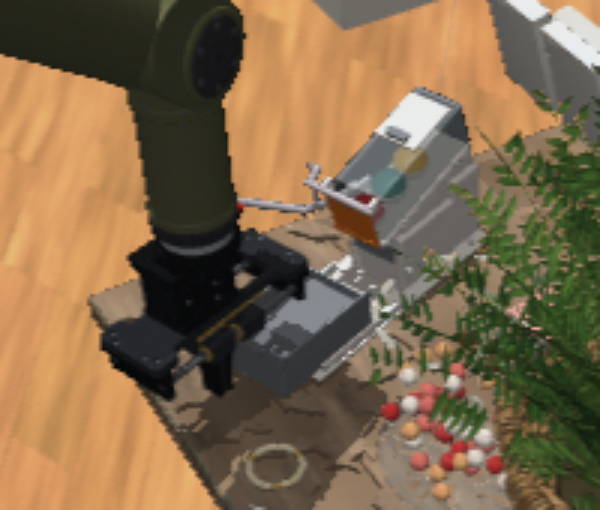

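The finger at (215,370) is in front of the tray wall at (260,360), with a clear gap. Pushing along +y (tool).

```bash
python3 -m jog '[[[0,10,0,0,0,0,0],[0,20,0,0,0,0,0],[0,27,0,0,0,0,0],[0,34,0,0,0,0,0],[0,41,0,0,0,0,0],[0,48,0,0,0,0,0],[0,54,0,0,0,0,0]]]'; python3 -c "
from h import *
where()"
```

```text
time: 2.55
position: [0.4498, 0.2383, 0.0256]
tool_rot: [-1.79, -2.581, 0.0]
ft_force: [-2.1, -0.1, 1.1]
grip_width: 0.008
grip_force: 1.1
t 2.55 disp [-0.139  -0.      0.0256] ft [-1.96  0.65  1.1 ] 0.008123175766718466
```

```bash
python3 -m jog '[[[0,2,0,0,0,0,0],[0,4,0,0,0,0,0],[0,6,0,0,0,0,0],[0,8,0,0,0,0,0]]]'; python3 -m jog '[[[0,2,0,0,0,0,0],[0,3,0,0,0,0,0],[0,3,0,0,0,0,0]]]'; python3 -c "
from h import *
where()"
```

```text
time: 2.95
position: [0.4568, 0.2409, 0.0255]
tool_rot: [-1.79, -2.581, 0.0]
ft_force: [-3.0, 1.0, 1.6]
grip_width: 0.006
grip_force: 0.9
time: 3.25
position: [0.4599, 0.2419, 0.0255]
tool_rot: [1.791, 2.581, 0.0]
ft_force: [-0.1, 0.2, -0.0]
grip_width: 0.005
grip_force: 0.5
t 3.25 disp [-0.1283 -0.0002  0.0255] ft [-0.04  0.25 -0.01] 0.0048954776331095
```

```bash
python3 -m jog '[[[0,2,0,0,0,0,0],[0,4,0,0,0,0,0]]]';python3 -m jog '[[[0,2,0,0,0,0,0],[0,4,0,0,0,0,0]]]'
```

```text
time: 3.45
position: [0.4635, 0.2432, 0.0255]
tool_rot: [-1.79, -2.581, 0.0]
ft_force: [-1.7, 1.1, 0.0]
grip_width: 0.009
grip_force: 0.8
time: 3.65
position: [0.4674, 0.2448, 0.0255]
tool_rot: [-1.791, -2.581, -0.0]
ft_force: [-2.0, 0.7, 0.0]
grip_width: 0.003
grip_force: 0.8
```

```bash
python3 -c "
from h import *
where()
d=cam('scene')
im=d['image'][90:260,130:330]; cv2.imwrite('pics/c.png',cv2.cvtColor(cv2.resize(im,None,fx=3,fy=3),cv2.COLOR_RGB2BGR))"
```

```text
t 3.65 disp [-1.203e-01 -1.000e-04  2.550e-02] ft [-1.65  1.42  0.03] 0.00314657634841988
```

```bash
python3 -m jog '[[[0,2,0,0,0,0,0],[0,4,0,0,0,0,0]]]';python3 -m jog '[[[0,2,0,0,0,0,0],[0,4,0,0,0,0,0]]]';python3 -m jog '[[[0,1,0,0,0,0,0],[0,2,0,0,0,0,0]]]'
```

```text
time: 3.9
position: [0.4711, 0.2461, 0.0256]
tool_rot: [-1.791, -2.581, -0.0]
ft_force: [-2.1, 1.2, 0.6]
grip_width: 0.008
grip_force: 0.8
time: 4.1
position: [0.4724, 0.2467, 0.0253]
tool_rot: [-1.788, -2.579, 0.008]
ft_force: [-12.1, -3.1, 10.0]
grip_width: 0.003
grip_force: 7.0
time: 4.3
position: [0.4723, 0.2466, 0.0252]
tool_rot: [-1.787, -2.577, 0.013]
ft_force: [-15.8, -5.0, 13.9]
grip_width: 0.004
grip_force: 9.3
```

View pics/c.png

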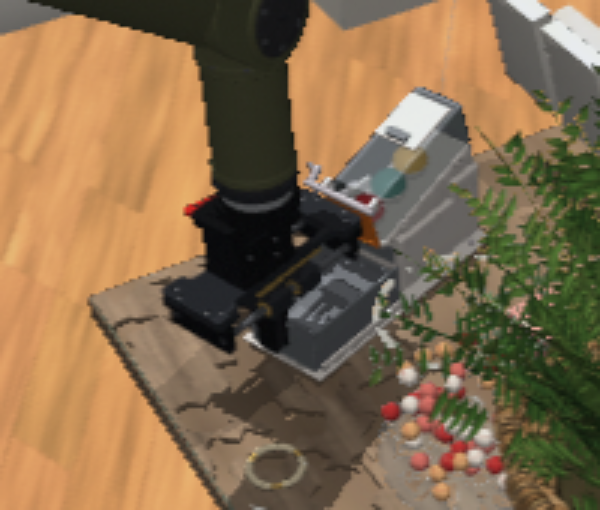

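Stopped firmly at about 16 N. I'll back off, rise and verify the tray position.

```bash
python3 -m jog '[[[0,-4,0,0,0,0,0],[0,-15,0,0,0,0,0],[0,-40,0,0,0,0,0],[0,-55,0,0,0,0,0]]]'; python3 -c "
from h import *
where()
d=cam('scene'); P=pts(d); q=(P-O)@D; im=d['image']; S=cv2.cvtColor(im,cv2.COLOR_RGB2HSV)
m=(q[...,2]>.03)&(q[...,2]<.057)&(abs(q[...,1])<.06)&(q[...,0]>-.2)&(q[...,0]<0)&(S[...,1]<90)
m[:, :215]=0
print(m.sum(), np.percentile(q[m],[1,5,50,95,99],axis=0).round(4))
o=(S[...,0]>8)&(S[...,0]<18)&(S[...,1]>150)&(S[...,2]>80)&(abs(q[...,0])<.06)&(abs(q[...,1])<.05)&(q[...,2]>.06)
print('lid',o.sum(),np.percentile(q[o],[2,50,98],axis=0).round(4))
cv2.imwrite('pics/d.png',cv2.cvtColor(cv2.resize(im[100:250,150:300],None,fx=4,fy=4),cv2.COLOR_RGB2BGR))"
```

```text
time: 4.7
position: [0.4242, 0.2279, 0.0254]
tool_rot: [1.791, 2.581, -0.0]
ft_force: [-0.2, -0.4, 0.1]
grip_width: 0.004
grip_force: 0.0
t 4.7 disp [-0.1666 -0.0008  0.0254] ft [-0.28 -0.3   0.13] 0.003619192930201855
257 [[-0.1078 -0.0438  0.0303]
 [-0.1062 -0.0427  0.0315]
 [-0.0776 -0.0377  0.0429]
 [-0.0161  0.0396  0.0538]
 [-0.0044  0.0425  0.0556]]
lid 130 [[-0.0087 -0.0255  0.0757]
 [ 0.0004 -0.      0.0974]
 [ 0.0072  0.0261  0.1211]]
```

View pics/d.png

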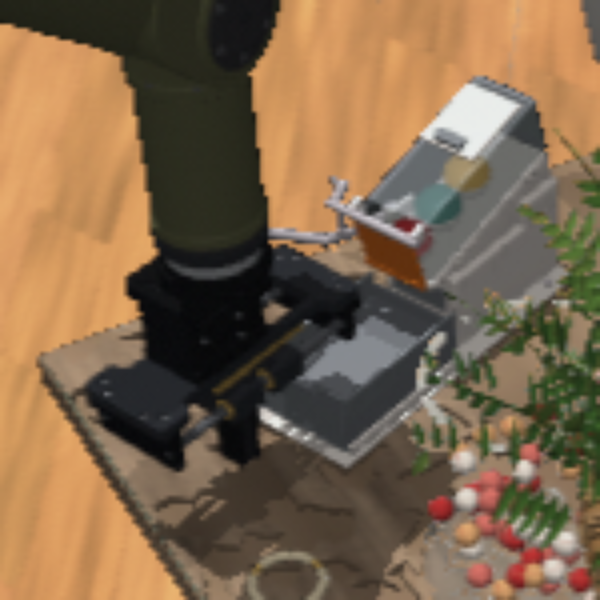

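The finger is clear and the tray wall stands at the dispenser's base. Its front face is at about -0.108 in my frame, so the true origin is roughly 8 mm further back and the tray is hard on its stop. The lid at (390,250) is still shut. Now up, then over to the pad with a 25° tilt.

```bash
python3 -m jog '[[[0,0,-50,0,0,0,0],[0,0,-100,0,0,0,0],[0,0,-150,0,0,0,0],[0,0,-190,0,0,0,0],[0,0,-190,0,0,0,0]]]'; python3 -c "
from h import *
where(); go([-.100,.089,.18],25)"
```

```text
time: 5.25
position: [0.4291, 0.2307, 0.2224]
tool_rot: [1.789, 2.577, 0.02]
ft_force: [0.4, 0.3, 0.1]
grip_width: 0.006
grip_force: 0.0
t 5.25 disp [-1.610e-01  1.000e-04  2.224e-01] ft [0.48 0.12 0.08] 0.005692138411440198
shift mm [88.8 60.4 43.5] turn [-24.24  -0.19  -0.08] world [0.4552 0.3353 0.18  ]
```

```bash
python3 -m jog '[[[40,28,0,-8,0,0,0],[80,55,20,-16,0,0,0],[89,60,43,-25,0,0,0],[89,60,43,-25,0,0,0],[89,60,43,-25,0,0,0]]]'; python3 -c "
from h import *
where(); go([-.100,.089,.15],25)
d=cam('scene'); im=d['image']
cv2.imwrite('pics/e.png',cv2.cvtColor(cv2.resize(im[80:230,150:300],None,fx=4,fy=4),cv2.COLOR_RGB2BGR))"
```

```text
time: 5.75
position: [0.4485, 0.3322, 0.1702]
tool_rot: [1.621, 2.342, 0.514]
ft_force: [0.2, 0.5, 0.6]
grip_width: 0.005
grip_force: 0.0
t 5.75 disp [-0.1074  0.0884  0.1702] ft [0.4  0.44 0.57] 0.00479157524894017
shift mm [ 0.7 -1.8 21.4] turn [-0.17  0.06  0.14] world [0.4552 0.3353 0.15  ]
```

View pics/e.png

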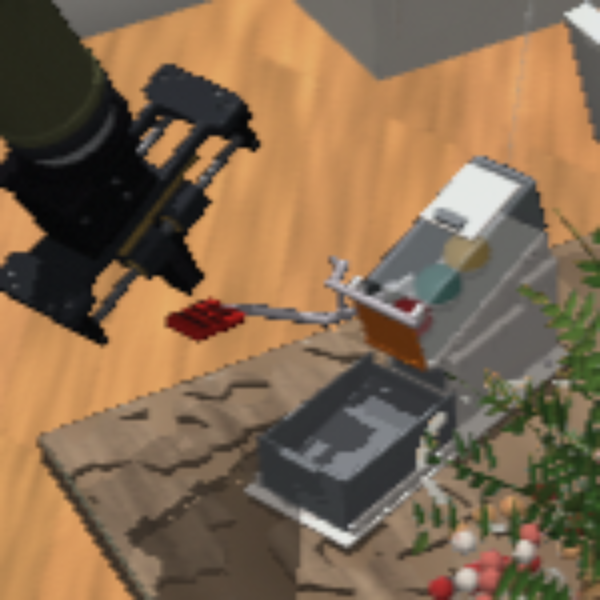

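The fingertip is at (190,280), just in front of and above the pad at (205,318). Tray home, lid shut, three capsules behind it. Approaching to contact.

```bash
python3 -m jog '[[[0,-2,10,0,0,0,0],[0,-4,20,0,0,0,0],[0,-5,28,0,0,0,0],[0,-5,28,0,0,0,0]]]'; python3 -c "
from h import *
where()"
```

```text
time: 6.2
position: [0.4573, 0.3351, 0.1435]
tool_rot: [1.624, 2.339, 0.515]
ft_force: [-0.5, -0.6, 1.0]
grip_width: 0.009
grip_force: 0.0
t 6.2 disp [-0.0981  0.088   0.1435] ft [-0.68 -0.38  1.02] 0.008778847020313552
```

```bash
python3 -m jog '[[[0,-2,4,0,0,0,0],[0,-5,8,0,0,0,0],[0,-9,12,0,0,0,0],[0,-12.5,16.5,0,0,0,0]]]'; python3 -c "
from h import *
where()"
```

```text
time: 6.6
position: [0.4535, 0.3347, 0.1254]
tool_rot: [1.622, 2.339, 0.522]
ft_force: [2.3, 0.1, 2.4]
grip_width: 0.006
grip_force: 1.4
t 6.6 disp [-0.1018  0.0889  0.1254] ft [ 2.17 -0.74  2.38] 0.006066745598695958
```

```bash
python3 -m jog '[[[0,-5,7,0,0,0,0],[0,-9.5,14,0,0,0,0],[0,-14,21.5,0,0,0,0],[0,-18,29,0,0,0,0],[0,-21.5,37,0,0,0,0],[0,-24.5,44,0,0,0,0],[0,-24.5,44,0,0,0,0]]]'; python3 -c "
from h import *
where()
d=cam('scene'); im=d['image']
cv2.imwrite('pics/f.png',cv2.cvtColor(cv2.resize(im[80:230,150:300],None,fx=4,fy=4),cv2.COLOR_RGB2BGR))"
```

```text
time: 7.3
position: [0.4492, 0.3329, 0.0734]
tool_rot: [1.623, 2.34, 0.517]
ft_force: [0.3, -0.4, 4.3]
grip_width: 0.008
grip_force: 2.1
t 7.3 disp [-0.1064  0.0888  0.0734] ft [ 0.12 -0.44  4.3 ] 0.0076427370407550895
```

View pics/f.png

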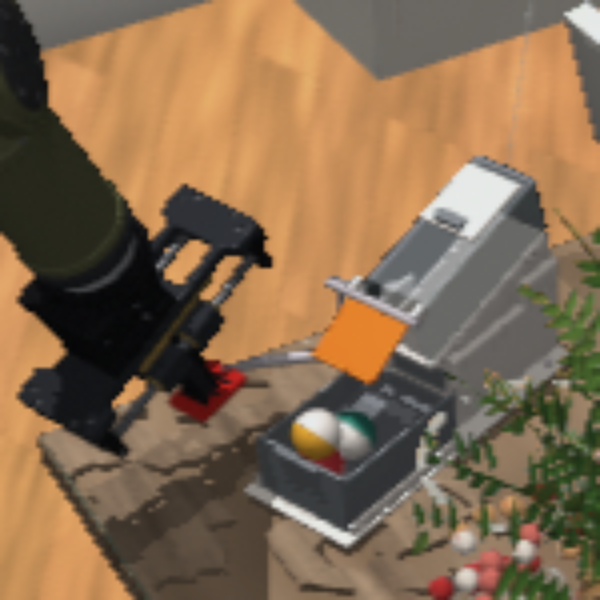

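All three capsules are in the tray around (330,440). The lid is up at (360,340), the lane is empty and the finger is on the pad at (210,390). Holding, then checking the capsule heights numerically.

```bash
cat > caps.py <<'E'
from h import *
O2=O+D@np.array([.008,0,0])
d=cam('scene'); P=pts(d); q=(P-O2)@D; hsv=cv2.cvtColor(d['image'],cv2.COLOR_RGB2HSV); H,S,V=cv2.split(hsv)
B=(q[...,0]>-.12)&(q[...,0]<.02)&(abs(q[...,1])<.045)&(q[...,2]>.012)&(q[...,2]<.1)
for n,m in dict(yel=(H>18)&(H<33)&(S>120),grn=(H>65)&(H<95)&(S>80),red=((H<6)|(H>172))&(S>120),wht=(S<40)&(V>185)).items():
    m=m&B; p=q[m]; print(n,m.sum(), *(p.mean(0).round(3),p.min(0).round(3),p.max(0).round(3)) if len(p) else '')
w=(B&(q[...,2]>.03)&(((S<40)&(V>185))|(S>110)))
# local tops of capsules
z=np.where(w,q[...,2],0); mx=cv2.dilate(z.astype(np.float32),np.ones((7,7)))
for v,u in np.argwhere((z>0)&(z>=mx-1e-6)): print('top',(u,v),q[v,u].round(3),hsv[v,u])
E
python3 -m jog '[[[0,0,0,0,0,0,0],[0,0,0,0,0,0,0],[0,0,0,0,0,0,0],[0,0,0,0,0,0,0],[0,0,0,0,0,0,0],[0,0,0,0,0,0,0],[0,0,0,0,0,0,0],[0,0,0,0,0,0,0]]]'; python3 caps.py
```

```text
time: 8.15
position: [0.4492, 0.3329, 0.0744]
tool_rot: [1.623, 2.34, 0.518]
ft_force: [-3.3, -1.3, 4.7]
grip_width: 0.007
grip_force: 2.4
yel 93 [-0.081 -0.025  0.064] [-0.096 -0.038  0.05 ] [-0.051 -0.007  0.073]
grn 8 [-0.052  0.005  0.052] [-0.058 -0.002  0.049] [-0.044  0.013  0.055]
red 42 [-0.091 -0.003  0.043] [-0.099 -0.016  0.014] [-0.058  0.033  0.055]
wht 17 [-0.007 -0.006  0.067] [-0.067 -0.045  0.013] [0.01  0.014 0.08 ]
top (np.int64(250), np.int64(166)) [0.006 0.002 0.08 ] [ 14  20 213]
top (np.int64(230), np.int64(168)) [-0.054  0.025  0.1  ] [ 13 210 227]
top (np.int64(257), np.int64(170)) [ 0.004 -0.026  0.08 ] [ 75   5 187]
top (np.int64(237), np.int64(173)) [-0.059 -0.006  0.1  ] [ 12 213 177]
top (np.int64(243), np.int64(175)) [-0.055 -0.025  0.1  ] [ 13 201 118]
top (np.int64(237), np.int64(185)) [-0.075 -0.019  0.073] [ 22 192 229]
```

```bash
cat >> caps.py <<'E'
from scipy.optimize import least_squares
for n,m in dict(yel=(H>18)&(H<33)&(S>120),grn=(H>65)&(H<95)&(S>80),red=((H<6)|(H>172))&(S>120)).items():
    p=q[m&B]
    if len(p)<5: continue
    v0=D.T@(-d['Rm'].T@d['t']-O2); v0=v0-p.mean(0); v0/=np.linalg.norm(v0)
    r=least_squares(lambda c:np.linalg.norm(p-c,axis=1)-.018,np.median(p,0)-v0*.014,loss='soft_l1',f_scale=.002)
    print('fit',n,r.x.round(4),np.abs(r.fun).mean().round(4))
E
python3 caps.py; sed -i 's/V>185/V>150/' caps.py; python3 caps.py|grep fit; python3 -c "
from h import *
where()"
```

```text
yel 91 [-0.081 -0.025  0.064] [-0.097 -0.037  0.048] [-0.048 -0.004  0.075]
grn 8 [-0.052  0.005  0.052] [-0.06  -0.     0.048] [-0.043  0.013  0.055]
red 43 [-0.092 -0.003  0.043] [-0.102 -0.019  0.018] [-0.061  0.03   0.055]
wht 16 [-0.006 -0.003  0.07 ] [-0.065 -0.024  0.043] [0.011 0.018 0.079]
top (np.int64(250), np.int64(164)) [0.016 0.011 0.077] [ 12 137 156]
top (np.int64(252), np.int64(168)) [ 0.004 -0.007  0.079] [ 15  11 222]
top (np.int64(230), np.int64(170)) [-0.061  0.018  0.1  ] [ 13 141 116]
top (np.int64(257), np.int64(170)) [ 0.006 -0.024  0.078] [ 75   5 187]
top (np.int64(245), np.int64(172)) [0.009 0.027 0.043] [ 13 189 143]
top (np.int64(238), np.int64(174)) [-0.06  -0.011  0.099] [ 11 163  78]
top (np.int64(236), np.int64(189)) [-0.092 -0.03   0.075] [ 21 188 229]
top (np.int64(228), np.int64(192)) [-0.095  0.     0.05 ] [179 183 228]
fit yel [-0.0758 -0.0177  0.0543] 0.002
fit grn [-0.0582 -0.001   0.0376] 0.0005
fit red [-0.0928  0.0013  0.0293] 0.0025
fit yel [-0.0745 -0.0189  0.0543] 0.0022
fit grn [-0.0549  0.0007  0.0356] 0.0005
fit red [-0.0922  0.0006  0.029 ] 0.0025
t 8.3 disp [-0.1064  0.0888  0.0744] ft [-3.78 -0.9   4.13] 0.008195297800810096
```

The yellow capsule sits on the other two with its centre at z 0.054. It did not move over 1 s and is within limits, and so are the red and green ones. Now easing the lever up at about 30 mm/s along the reverse arc.

```bash
python3 -m jog '[[[0,1.3,-3.1,0,0,0,0],[0,2.6,-6.2,0,0,0,0],[0,3.9,-9.4,0,0,0,0],[0,5.2,-12.5,0,0,0,0],[0,6.6,-15.6,0,0,0,0],[0,8.2,-18.5,0,0,0,0],[0,9.9,-21.5,0,0,0,0],[0,11.5,-24.4,0,0,0,0],[0,13.2,-27.4,0,0,0,0],[0,14.8,-30.3,0,0,0,0]]]'; python3 -m jog '[[[0,1.6,-2.3,0,0,0,0],[0,3.2,-4.6,0,0,0,0],[0,4.8,-6.9,0,0,0,0],[0,6.5,-9.2,0,0,0,0],[0,8.1,-11.5,0,0,0,0],[0,9.7,-13.8,0,0,0,0]]]'
```

```text
time: 9.3
position: [0.4505, 0.3335, 0.1089]
tool_rot: [1.623, 2.339, 0.52]
ft_force: [-1.4, -1.1, 3.2]
grip_width: 0.006
grip_force: 1.5
time: 9.9
position: [0.4533, 0.3345, 0.1254]
tool_rot: [1.623, 2.339, 0.52]
ft_force: [1.6, 0.0, 2.3]
grip_width: 0.007
grip_force: 1.1
```

```bash
python3 -m jog '[[[0,1.1,-1.3,0,0,0,0],[0,2.2,-2.6,0,0,0,0],[0,3.3,-3.9,0,0,0,0],[0,4.4,-5.2,0,0,0,0],[0,5.5,-6.5,0,0,0,0],[0,6.6,-7.8,0,0,0,0],[0,7.6,-9.0,0,0,0,0],[0,8.7,-10.3,0,0,0,0],[0,9.8,-11.6,0,0,0,0],[0,10.8,-12.8,0,0,0,0]]]'; python3 -m jog '[[[0,0.5,-1,0,0,0,0],[0,1,-2,0,0,0,0],[0,1.5,-3,0,0,0,0],[0,2,-4,0,0,0,0],[0,2.5,-5,0,0,0,0],[0,3,-6,0,0,0,0],[0,3.5,-7,0,0,0,0],[0,4,-8,0,0,0,0]]]'; python3 -c "
from h import *
where()"
```

```text
time: 10.9
position: [0.4561, 0.3351, 0.1402]
tool_rot: [1.624, 2.34, 0.515]
ft_force: [-0.2, -0.4, 0.1]
grip_width: 0.005
grip_force: 0.0
time: 11.7
position: [0.4572, 0.3359, 0.1502]
tool_rot: [1.623, 2.34, 0.519]
ft_force: [-0.6, -0.5, 0.2]
grip_width: 0.003
grip_force: 0.0
t 11.7 disp [-0.0979  0.0888  0.1502] ft [-0.69 -0.24  0.22] 0.003184564924076421
```

```bash
python3 -m jog '[[[0,0,-15,0,0,0,0],[0,0,-40,0,0,0,0],[0,0,-70,0,0,0,0],[0,0,-80,0,0,0,0],[0,0,-80,0,0,0,0],[0,0,-80,0,0,0,0],[0,0,-80,0,0,0,0],[0,0,-80,0,0,0,0]]]'; python3 caps.py | grep fit
python3 - <<'E'
from h import *
where()
d=cam('scene'); P=pts(d); q=(P-O)@D; S=cv2.cvtColor(d['image'],cv2.COLOR_RGB2HSV)
o=(S[...,0]>8)&(S[...,0]<18)&(S[...,1]>150)&(S[...,2]>80)&(abs(q[...,0])<.06)&(abs(q[...,1])<.05)&(q[...,2]>.06)
print('lid',o.sum(),np.percentile(q[o],[2,50,98],axis=0).round(4))
m=(q[...,2]>.03)&(q[...,2]<.057)&(abs(q[...,1])<.06)&(q[...,0]>-.2)&(q[...,0]<0)&(S[...,1]<90); m[:,:215]=0
print('tray',np.percentile(q[m],[1,5],axis=0).round(4))
r=((S[...,0]<6)|(S[...,0]>174))&(S[...,1]>170)&(q[...,1]>.06)&(q[...,1]<.12)&(q[...,0]<-.05)&(q[...,0]>-.14)
print('pad',r.sum(),np.median(q[r],0).round(4))
E
```

```text
time: 12.5
position: [0.4254, 0.3235, 0.221]
tool_rot: [1.623, 2.34, 0.515]
ft_force: [-0.5, -0.1, 0.2]
grip_width: 0.008
grip_force: 0.0
fit yel [-0.075  -0.0196  0.0539] 0.0018
fit grn [-0.059  -0.0016  0.0388] 0.0006
fit red [-0.0898  0.0026  0.0292] 0.0018
t 12.55 disp [-0.132   0.0884  0.2212] ft [0.28 0.34 0.69] 0.0055625482340554856
lid 128 [[-0.0072 -0.0248  0.0768]
 [ 0.0008 -0.0011  0.0972]
 [ 0.0084  0.0271  0.1202]]
tray [[-0.1091 -0.0432  0.0304]
 [-0.1063 -0.0411  0.0313]]
pad 117 [-0.0971  0.0825  0.1329]
```

The lid is shut again at its starting pose, the pad is back up at 133 mm, the tray is home, and the capsules are unchanged. Handing in.

```bash
python3 -c "
from bench import ctrl
print(ctrl.close_job())"
```

```text
the job is handed in; nothing more can be done
None
```

I handed the job in at about 12.6 s, with no verdict shown: tray pushed home against its stop, all three capsules in it, lever eased up at roughly 30 mm/s, lid shut at its starting pose.

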